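# Find the hidden release of the cash drawer and press it

### The arm

A 6-joint arm with a two-finger parallel gripper is mounted at the origin on a cart in front of the work surface, level with it; the furniture and walls round the work are solid. World frame = base frame: x ahead of the robot, y to its left, z up, the work surface at z = 0. Lengths are in mm, angles in rad, forces in N, time in s.
With the tool pointing down it reaches from about 350 to 775 mm from the base axis. Payload 7.3 kg.
Tool frame: the origin (TCP) lies on the mounting face of the last link; the fingertips stand 178 mm ahead of it and the grasp point (between the pads) lies 159 mm ahead of it; z points along the fingers, y is the line along which they close (so a half turn about z gives the same grasp; the last joint's range is limited). The gripper opens to 92 mm and grips with 3 to 60 N. Pads are 19 mm wide; open, the fingers measure 130 mm over their backs; the gripper's body (75 mm by 190 mm) begins 47 mm behind the grasp point.
Start: joints at [-1.387, 0.342, 1.524, -0, 1.275, -0.146], TCP at [170.043, -496.702, 404.741] pointing down, gripper open.
Joint ranges: [-2.53, 2.53], [-0.77, 2.02], [0.04, 2.7], [-1, 4.14], [0.28, 2.66], [-3.11, 3.11]. Speed limits (rad/s): [2.57, 2.57, 3.14, 3.14, 3.14, 3.14].

### API

Orientations are given as [roll, pitch, yaw] about the fixed x, y, z axes, in that order (R = Rz(yaw) Ry(pitch) Rx(roll)).
In Python, from plant import bot gives the robot as it stands.
- The arm moves only by the tool shift_gripper, called by a JSON object that holds its "api" and its "payload", one argument or row to a line. Schema: {"type":"object","properties":{"plan":{"type":"array","items":{"type":"number"},"minItems":5,"maxItems":25},"only":{"type":"string"},"quiet":{"type":"boolean"},"lines":{"type":"string"}},"required":["plan"],"additionalProperties":false}. plan is one flat list of numbers that holds 1 to 5 rows one after another, with no inner brackets; each row has 5 numbers: the finger opening in mm, then dx, dy, dz in shares of 750 mm (1.0 is 750 mm), then a turn about the tool's z in parts of the range, where 1.0 means 4 rad; each row is the pose to reach, as a shift and turn from the pose commanded when the call began, along the tool's axes at that moment; what a row does not reach only later rows make up. A row lasts 1/8 s, in which the tool goes at most 62.5 mm and 0.188 rad, less where a joint would pass 70% of its speed; a pose out of reach is approached as far as the arm can. The fingers move at their own pace and stop on an object; the grip force is fixed at half the most. Time passes only in rows, so rows that do not move let the fingers close. The tool returns the time, the measured TCP pose, the force, the opening and the grip force at its end. only (a regular expression) keeps the lines of the reply that match it, lines (a string "A,B") keeps lines A to B, and quiet returns only ok. Input that does not fit is refused with a message, and nothing moves.
- bot.get_obs(): the state, without advancing time (a new reading comes with each control period).
- bot.capture(name): name is "side" or "top" or "wrist"; returns a dict with "color" (420x560x3 uint8, red, green, blue), "K" (3x3 intrinsics, pixels), "R" (3x3) and "t" (3): a world point X has camera coordinates R X + t. Camera axes: x right, y down, z forward; pixel columns grow to the right and rows downward; lengths in mm; the calibration is good to about 2 mm. A picture is of the moment at which its call begins. There is no depth.
- bot.close_job(): hands the job in; it is judged then, once.
The state is a dict: "time": time; "joint_positions": joint angles; "dq": joint speeds; "tau": joint torques, N m; "tool_pos": TCP position; "tcp_rot": TCP orientation; "contact_force": force on the tool from outside, world axes, zero at the start; "moment": the same for the moment, N m; "grip_width": finger opening in mm; "finger_force": force on a finger pad.
Only numpy, scipy, OpenCV 4.12 (cv2) and the standard library are available. Lean on these libraries where they do the work, as an engineer would, in place of code of your own. Each camera call takes 0.05 s, during which the arm holds its last target. There are 200 camera calls.

### The job

Open the cash drawer by its concealed catch: feel with the fingertips along the narrow inset black panel in its top for the flush button hidden there, and press the button down until the drawer springs out. Let go of the button and leave the drawer standing fully open, without lifting, pushing or knocking any of the things that lie on and around the case.

Things in the scene. Friction and masses are not known exactly. Their poses are not given: they have to be found in the camera images.
- panel_mid (a point): middle of the inset black panel in the top of the grey cash drawer case, on the panel's surface (88 mm above the table); x points away from the drawer's front, y along the panel, z up. The panel shows through an opening 140 mm long (y) by 46 mm (x); the grey top round it stands 2 mm higher. The panel is rigid but for the release button hidden flush in it
- release_button (a joint): press depth, m, of the button in the panel: 50 mm (y) x 40 mm (x), same black finish, hairline seam, centred across the panel's x; its centre lies at an unknown y, -45 to +45 mm of panel_mid. 0: up and flush; 0.007: stop. Gives straight down only with the whole tip on it: 1.4 N to start, 4.5 N at the stop; frees the drawer at 4 mm; springs back up
- drawer (a joint): how far the cash drawer has come out of the front of the case, m: 0 shut, 0.06 fully open. When the catch is pressed a spring pushes it out to the stop by itself within about a second, toward -x of panel_mid, and it stays there. Flat grey front, 340 mm wide, with a key lock and no handle
- balm_tin_2: bystander: flat round tin with a dark blue lid, 57 mm across, 20 mm high, standing loose on the case's top behind (+x of) the panel; origin at the centre of its underside
- matchbox_4: bystander: red chequered matchbox, 36 x 57 x 16 mm, lying loose on the case's top behind (+x of) the panel; origin at the centre of its underside
- counter_bell: bystander: brass counter bell, 72 mm across, 51 mm high, on the table to the right; origin at the centre of its underside
- balm_tin_1: bystander: flat round tin with a pink lid, 57 mm across, 20 mm high, on the table to the right; origin at the centre of its underside
- matchbox_2: bystander: dark blue matchbox, 36 x 57 x 16 mm, on the table to the right; origin at the centre of its underside
- soap_3: bystander: light blue soap carton, 56 x 85 x 30 mm, on the table to the right; origin at the centre of its underside
- tape_roll: bystander: roll of brown tape lying flat, 93 mm across, 48 mm high, on the table to the left; origin at the centre of its underside
- house_3: bystander: small pink ceramic house, 40 x 48 mm, 87 mm high, on the table to the left; origin at the centre of its underside
- cash_case: the grey steel cash drawer case, fixed to the table, 340 mm wide (y), 90 mm high; its top reaches 124 mm to -x and 110 mm to +x of the origin. Origin on the table, 40 mm to +x of panel_mid; same axes as that point

How it is judged:
By the outcome, as a careful person would: the job done as asked, in the order asked, and still so for the second after the job is handed in, with the robot touching nothing.
It also fails if it takes over 48 s, if anything falls off the work surface, if the arm or the gripper's body presses on something with over 40 N, if the wrist force passes 120 N, or if a joint passes its speed limit or range.

## Working session

There is one attempt and no reset: what is moved stays moved. The work goes in short steps, Python scripts to look and compute and a tool call to move; the robot and the scene stay as the last step left them, time stands still between calls to the robot, and variables do not carry over. Pictures are saved under pics/ and viewed, at most 10 in all, crops included, and the job is handed in when it is done.

```bash
mkdir -p pics
```

Run:
```python
from plant import bot
import cv2,numpy as np
for n in("top","side"):
    c=bot.capture(n); cv2.imwrite(f"pics/{n}0.png",c["color"][:,:,::-1]); np.savez(f"{n}0.npz",**c)
o=bot.get_obs(); print(o["time"],o["tool_pos"],o["tcp_rot"],o["contact_force"],o["grip_width"])
```

```text
0.1 [ 170.03212955 -496.59389074  404.12299944] [-3.14027117e+00 -1.42962847e-04  3.29871497e-01] [ 0.02881117  0.35847592 -0.5133378 ] 91.76862185029267
```

View pics/top0.png

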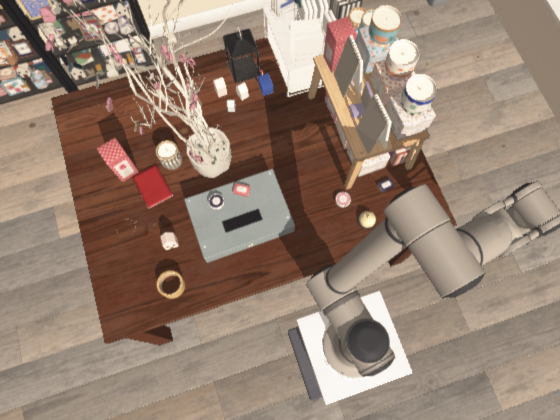

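View pics/side0.png

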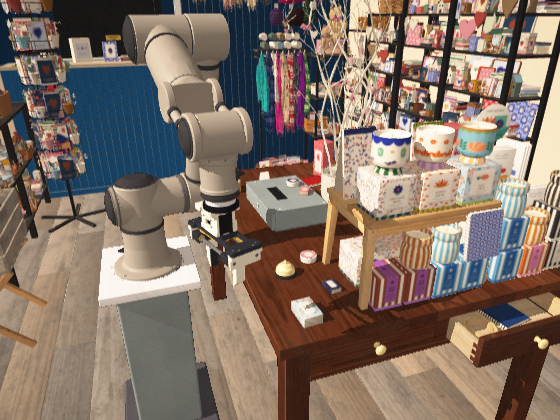

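The top view shows the case centred near (240,215), with the black panel at about (242,220). The tin is at (216,201) and the matchbox at (241,188). I'll enlarge this area.

Run:
```python
import cv2
i=cv2.imread("pics/top0.png")[160:265,175:305]
cv2.imwrite("pics/crop1.png",cv2.resize(i,None,fx=6,fy=5.7,interpolation=cv2.INTER_CUBIC) if 0 else cv2.resize(i,None,fx=5.6,fy=5.6,interpolation=cv2.INTER_CUBIC))
```

```text
(no output)
```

View pics/crop1.png

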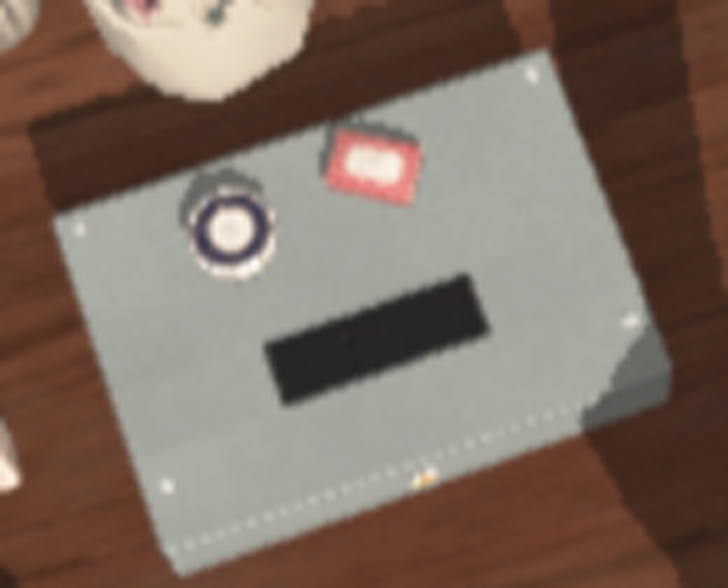

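The panel's corners in the crop are at about (265,343), (469,274), (490,332) and (285,404). The tin is at (231,232) and the matchbox at (372,166). There may be a faint seam near x=350. I'll convert these to world positions and boost the panel's contrast.

Create h.py:
```python
import numpy as np
def ray(c,u,v,z):
    d=c["R"].T@np.linalg.solve(c["K"],[u,v,1]); o=-c["R"].T@c["t"]
    return o+d*(z-o[2])/d[2]
```

Run:
```python
import numpy as np,cv2
from h import ray
c=np.load("top0.npz")
f=lambda p,z:ray(c,(p[0]+.5)/5.6-.5+175,(p[1]+.5)/5.6-.5+160,z)
P=[f(p,89) for p in[(265,343),(469,274),(490,332),(285,404)]]
m=np.mean(P,0);print(np.round(P),m.round(1))
for i in range(4):print(np.linalg.norm(P[i]-P[i-1]).round(1))
e=(P[1]-P[0]+P[2]-P[3]);print("yaw of -y",np.degrees(np.arctan2(e[1],e[0])))
C=[f(p,90) for p in[(55,215),(548,48),(672,368)]];print(np.round(C),np.linalg.norm(C[1]-C[0]))
e=C[1]-C[0];print(np.degrees(np.arctan2(e[1],e[0])))
print("tin",f((231,232),110),"mb",f((372,166),106))
g=c["color"][200:240,215:270].astype(float).mean(2)
g=np.clip((g-15)*6,0,255).astype(np.uint8)
cv2.imwrite("pics/crop2.png",cv2.resize(g,None,fx=12,fy=12,interpolation=cv2.INTER_NEAREST))
```

```text
[[552. 303.  89.]
 [554. 165.  89.]
 [513. 165.  89.]
 [509. 302.  89.]] [531.9 233.7  89. ]
42.8
137.6
41.5
137.8
yaw of -y -88.71203008780007
[[678. 407.  90.]
 [687.  67.  90.]
 [452.  62.  90.]] 339.41688961968663
-88.49909751966143
tin [622.87447069 301.73986395 110.        ] mb [638.55980863 202.97976285 106.        ]
```

View pics/crop2.png

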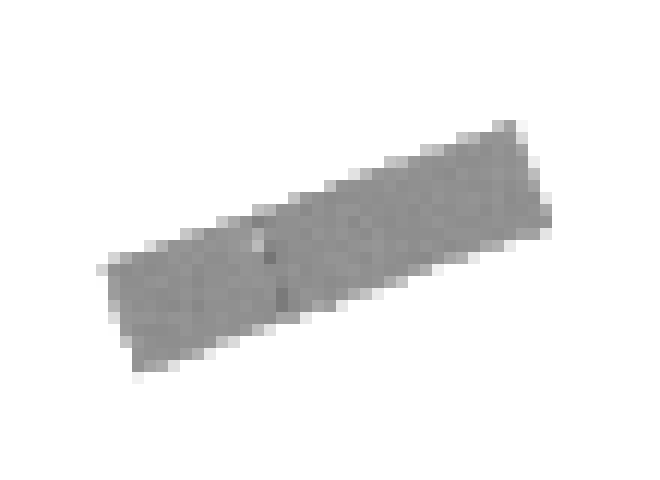

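The panel is at about (532, 234) with the case yawed about +1.4°. Its measured size and the case width agree with those given. A line crosses the panel at about y=+18, which could be one edge of the button, so its centre would be near +43 or −7. I'll move over it with the fingers closed.

Units first: shifts go in shares of 750 mm and turns go in shares of 4 rad. So -215 mm / 750 = -0.2867, -172 mm / 750 = -0.2293.

{"api": "shift_gripper", "payload": {
  "plan": [0, 0.0573, -0.0573, 0, 0, 0, 0.1147, -0.1147, 0, 0, 0, 0.172, -0.172, 0, 0, 0, 0.2293, -0.2293, 0, 0, 0, 0.2867, -0.2867, 0, 0]
}}

```text
time: 0.72
tool_pos: [304.2, -221.8, 404.6]
tcp_rot: [3.142, -0.0, 0.329]
contact_force: [0.3, -0.8, 0.3]
grip_width: 46.3
finger_force: 0.0
```

{"api": "shift_gripper", "payload": {
  "plan": [0, 0.0573, -0.0573, 0, 0, 0, 0.1147, -0.1147, 0, 0, 0, 0.172, -0.172, 0, 0, 0, 0.2293, -0.2293, 0, 0, 0, 0.2867, -0.2867, 0, 0]
}}

```text
time: 1.35
tool_pos: [438.1, 51.5, 404.7]
tcp_rot: [3.141, -0.0, 0.33]
contact_force: [1.1, -0.6, 0.1]
grip_width: 0.9
finger_force: 0.0
```

{"api": "shift_gripper", "payload": {
  "plan": [0, 0.0573, -0.0573, 0, 0, 0, 0.1147, -0.1147, 0, 0, 0, 0.172, -0.1693, 0, 0.025, 0, 0.1987, -0.192, 0, 0.05, 0, 0.1987, -0.192, 0, 0.0763]
}}

```text
time: 1.98
tool_pos: [532.4, 235.8, 403.4]
tcp_rot: [3.141, 0.001, 0.024]
contact_force: [-0.1, -0.9, -0.2]
grip_width: 0.3
finger_force: 0.0
```

Run:
```python
from plant import bot
import cv2,numpy as np
o=bot.get_obs(); print(o["time"],o["tool_pos"],o["tcp_rot"],o["contact_force"],o["grip_width"])
c=bot.capture("wrist"); np.savez("w1.npz",**c)
cv2.imwrite("pics/w1.png",cv2.resize(c["color"][:,:,::-1],(800,600),interpolation=cv2.INTER_CUBIC))
```

```text
1.975 [532.39406535 235.82355174 403.4398835 ] [3.14137734e+00 1.40783426e-03 2.39071060e-02] [-0.05122989 -0.9102478  -0.1998258 ] 0.3423294607773378
```

View pics/w1.png

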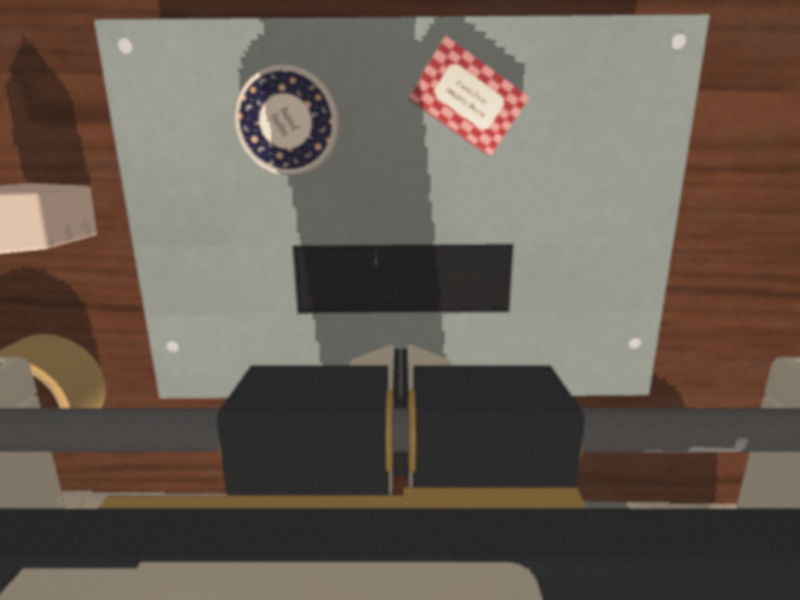

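The wrist view shows the panel corners at (293,246), (513,244), (510,311) and (298,313), with a small light mark at (376,257). The tin is at (287,120), the matchbox at (469,95), and the fingertips at about x=400, y=350.

Run:
```python
import numpy as np,cv2
from h import ray
c=np.load("w1.npz")
f=lambda p,z:ray(c,(p[0]+.5)*.7-.5,(p[1]+.5)*.7-.5,z)
P=np.array([f(p,89) for p in[(293,246),(513,244),(510,311),(298,313)]])
print(P.round(1),P.mean(0).round(1),"mark",f((376,257),88).round(1))
print("tin",f((287,120),110).round(),"mb",f((469,95),106).round())
M=cv2.getPerspectiveTransform(np.float32([(293,246),(513,244),(510,311),(298,313)])*.7,np.float32([(20,20),(720,20),(720,250),(20,250)]))
g=cv2.warpPerspective(c["color"],M,(740,270),flags=cv2.INTER_CUBIC).astype(float).mean(2)
cv2.imwrite("pics/w2.png",np.clip((g-15)*6,0,255).astype(np.uint8))
```

```text
[[550.3 303.8  89. ]
 [555.  164.5  89. ]
 [510.3 162.3  89. ]
 [505.4 302.3  89. ]] [530.2 233.2  89. ] mark [544.2 251.1  88. ]
tin [624. 299. 110.] mb [640. 200. 106.]
```

View pics/w2.png

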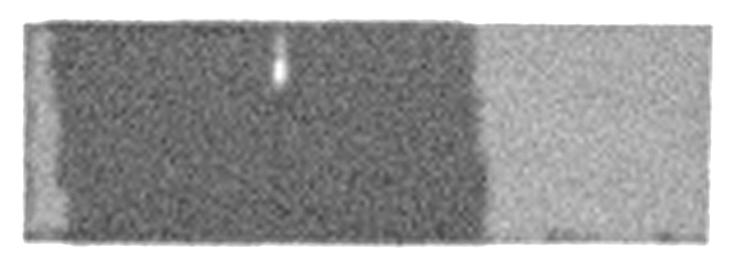

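The mark is at about y=+18 and panel_mid is at about (531, 233.5). I'll feel at y≈−7 first, lowering in two stages.

To row units: 126 mm / 750 = 0.168, 122 mm / 750 = 0.1627.

{"api": "shift_gripper", "payload": {
  "plan": [0, -0.0013, 0.012, 0.0533, 0, 0, -0.0013, 0.012, 0.12, 0, 0, -0.0013, 0.012, 0.1627, 0, 0, -0.0013, 0.012, 0.168, 0, 0, -0.0013, 0.012, 0.168, 0]
}}

```text
time: 2.65
tool_pos: [531.5, 224.8, 279.6]
tcp_rot: [-3.141, -0.001, 0.025]
contact_force: [-0.4, -0.4, 0.6]
grip_width: 0.8
finger_force: 0.0
```

{"api": "shift_gripper", "payload": {
  "plan": [0, 0, 0, 0.004, 0, 0, 0, 0, 0.008, 0, 0, 0, 0, 0.0107, 0, 0, 0, 0, 0.0107, 0]
}}

```text
time: 3.15
tool_pos: [531.1, 224.9, 270.7]
tcp_rot: [3.141, 0.0, 0.025]
contact_force: [0.1, 0.1, 0.1]
grip_width: 0.2
finger_force: 0.0
```

{"api": "shift_gripper", "payload": {
  "plan": [0, 0, 0, 0.002, 0, 0, 0, 0, 0.004, 0, 0, 0, 0, 0.0053, 0, 0, 0, 0, 0.0053, 0]
}}

```text
time: 3.65
tool_pos: [531.2, 224.8, 266.6]
tcp_rot: [3.141, 0.0, 0.025]
contact_force: [-0.4, -0.1, -0.2]
grip_width: 0.4
finger_force: 0.0
```

{"api": "shift_gripper", "payload": {
  "plan": [0, 0, 0, 0.0009, 0, 0, 0, 0, 0.0019, 0, 0, 0, 0, 0.0019, 0]
}}

```text
time: 4.03
tool_pos: [531.1, 224.8, 266.2]
tcp_rot: [3.142, -0.001, 0.025]
contact_force: [-1.9, -0.9, 5.9]
grip_width: 0.4
finger_force: 3.5
```

Rigid here: 5.9 N with no give. I'll lift and try y≈+42.

To row units: -51 mm / 750 = -0.068, -25 mm / 750 = -0.0333.

{"api": "shift_gripper", "payload": {
  "plan": [0, 0, 0, -0.0107, 0, 0, -0.0013, -0.0333, -0.0107, 0, 0, -0.0013, -0.068, -0.0107, 0, 0, -0.0013, -0.068, -0.004, 0, 0, -0.0013, -0.068, -0.0027, 0]
}}

```text
time: 4.65
tool_pos: [528.7, 275.4, 266.7]
tcp_rot: [3.141, 0.001, 0.025]
contact_force: [0.2, -0.5, -0.3]
grip_width: -0.2
finger_force: 0.0
```

{"api": "shift_gripper", "payload": {
  "plan": [0, 0, 0, 0.0009, 0, 0, 0, 0, 0.0019, 0, 0, 0, 0, 0.0027, 0, 0, 0, 0, 0.0027, 0]
}}

```text
time: 5.15
tool_pos: [529.1, 275.5, 265.6]
tcp_rot: [3.141, -0.001, 0.025]
contact_force: [-0.4, -1.2, 4.2]
grip_width: 0.2
finger_force: 2.2
```

To row units: 1.2 mm / 750 = 0.0016, 0.7 mm / 750 = 0.0009.

{"api": "shift_gripper", "payload": {
  "plan": [0, 0, 0, 0.0009, 0, 0, 0, 0, 0.0016, 0, 0, 0, 0, 0.0016, 0]
}}

```text
time: 5.52
tool_pos: [529.1, 275.7, 264.2]
tcp_rot: [3.141, -0.001, 0.025]
contact_force: [0.5, -2.7, 4.2]
grip_width: 0.6
finger_force: 2.4
```

To row units: 1.5 mm / 750 = 0.002, 0.7 mm / 750 = 0.0009.

{"api": "shift_gripper", "payload": {
  "plan": [0, 0, 0, 0.0009, 0, 0, 0, 0, 0.002, 0, 0, 0, 0, 0.002, 0]
}}

```text
time: 5.9
tool_pos: [528.9, 276.0, 262.3]
tcp_rot: [-3.141, 0.0, 0.025]
contact_force: [1.1, -1.5, 1.9]
grip_width: 0.5
finger_force: 1.3
```

It gives: about 4 mm down at low force. I'll press further and watch the drawer.

To row units: 3 mm / 750 = 0.004, 2 mm / 750 = 0.0027.

{"api": "shift_gripper", "payload": {
  "plan": [0, 0, 0, 0.0013, 0, 0, 0, 0, 0.0027, 0, 0, 0, 0, 0.004, 0, 0, 0, 0, 0.004, 0, 0, 0, 0, 0.004, 0]
}}

```text
time: 6.52
tool_pos: [528.9, 276.0, 259.7]
tcp_rot: [-3.141, -0.0, 0.025]
contact_force: [-1.2, 1.4, 3.9]
grip_width: 0.5
finger_force: 1.9
```

Run:
```python
from plant import bot
import cv2
cv2.imwrite("pics/t2.png",cv2.resize(bot.capture("top")["color"][160:290,175:305,::-1],None,fx=4,fy=4))
```

```text
(no output)
```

View pics/t2.png

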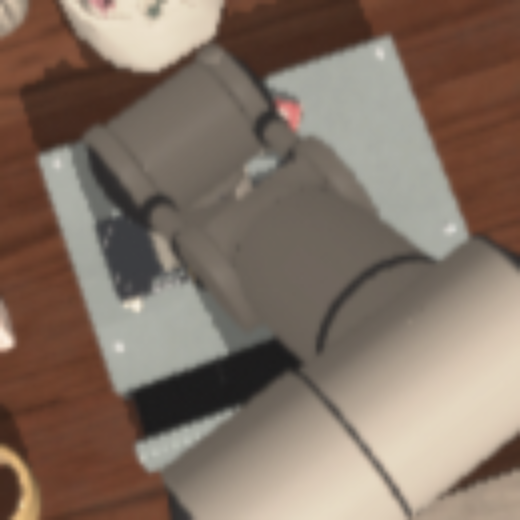

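The drawer has come out: the dark gap is at (215,390) and the front edge at (190,445). I'll lift straight up and back the arm off toward the right to verify.

To row units: -145 mm / 750 = -0.1933, -140 mm / 750 = -0.1867.

{"api": "shift_gripper", "payload": {
  "plan": [0, 0, 0, -0.0133, 0, 0, 0, 0, -0.0667, 0, 0, 0, 0, -0.1333, 0, 0, 0, 0, -0.1867, 0, 0, 0, 0, -0.1933, 0]
}}

```text
time: 7.2
tool_pos: [529.0, 275.8, 408.1]
tcp_rot: [-3.14, -0.006, 0.025]
contact_force: [0.5, 0.0, 0.3]
grip_width: 0.1
finger_force: 0.0
```

{"api": "shift_gripper", "payload": {
  "plan": [0, -0.0133, 0.08, 0, 0, 0, -0.04, 0.1533, 0, 0, 0, -0.0667, 0.2267, 0, 0, 0, -0.0933, 0.3, 0, 0, 0, -0.12, 0.3733, 0, 0]
}}

```text
time: 7.82
tool_pos: [444.7, -7.9, 403.7]
tcp_rot: [3.142, 0.002, 0.025]
contact_force: [1.0, -0.5, -0.2]
grip_width: 0.4
finger_force: 0.0
```

{"api": "shift_gripper", "payload": {
  "plan": [0, -0.0133, 0.08, 0, 0, 0, -0.04, 0.1533, 0, 0, 0, -0.0667, 0.2267, 0, 0, 0, -0.0667, 0.2267, 0, 0, 0, -0.0667, 0.2267, 0, 0]
}}

```text
time: 8.45
tool_pos: [399.9, -177.3, 403.9]
tcp_rot: [-3.14, 0.001, 0.024]
contact_force: [1.2, 0.3, -0.1]
grip_width: 0.3
finger_force: 0.0
```

Run:
```python
from plant import bot
import cv2,numpy as np
c=bot.capture("top");np.savez("top3.npz",**c)
cv2.imwrite("pics/t3.png",cv2.resize(c["color"][160:290,150:305,::-1],None,fx=4.5,fy=4.5,interpolation=cv2.INTER_CUBIC))
```

```text
(no output)
```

View pics/t3.png

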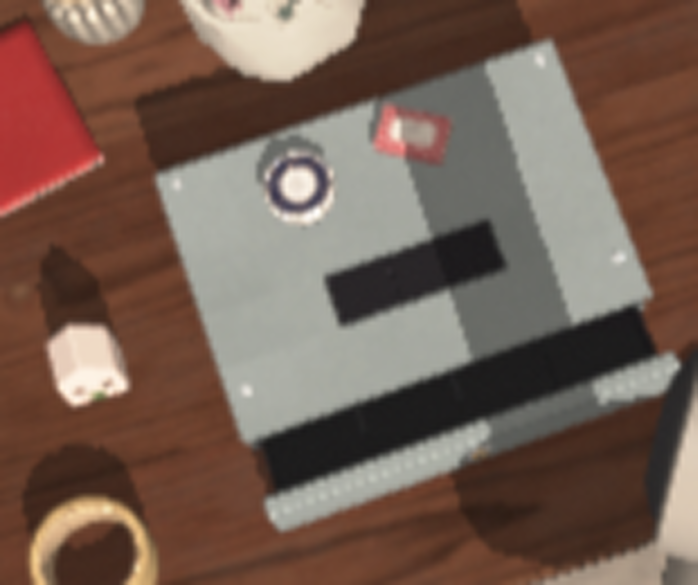

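The drawer stands out by about 60 mm (gap from (245,440) to (270,505)). The tin, matchbox, house and tape roll are undisturbed, and the arm is clear.

```bash
python3 -c "
from plant import bot
print(bot.close_job())"
```

```text
the job is handed in; nothing more can be done
None
```

The hidden button was at about +42 mm along the panel; pressing it sprang the drawer out to about 60 mm (measured by eye from the top camera), I let go and withdrew with nothing visibly disturbed around the case, and handed the job in at about 8.5 s.

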